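Sort ribbon rolls by length and mark the tray ready

ROBOT

A 6-joint arm with a two-finger parallel gripper is mounted at the origin on the work surface. World frame = base frame: x ahead of the robot, y to its left, z up, the work surface at z = 0. Lengths are in m, angles in rad, forces in N, time in s.
With the tool pointing down it reaches from about 0.425 to 0.95 m from the base axis. Payload 3.5 kg.
Tool frame: the origin (TCP) lies at the very end of the fingers, on their centre line; the grasp point (between the pads) lies 19 mm behind it (ctrl.pinch_z is the distance from the TCP to the grasp point, in m); z points along the fingers, y is the line along which they close (so a half turn about z gives the same grasp; the last joint's range is limited). The gripper opens to 85 mm and grips with 20 to 120 N. Pads are 22 mm wide; open, the fingers measure 114 mm over their backs; the gripper's body (76 mm by 85 mm) begins 54 mm behind the grasp point. The pads swing forward as they close: fully open they stand 13 mm farther back than shut.
Start: joints at [-1.256, 0.286, 1.577, -0, 1.279, -0.15], TCP at [0.303, -0.603, 0.231] pointing down, gripper open.
Joint ranges: [-2.77, 2.77], [-0.9, 2.22], [0.21, 2.48], [-1.53, 4.67], [0.24, 2.81], [-2.84, 2.84]. Speed limits (rad/s): [2.79, 2.79, 3.14, 3.14, 3.14, 3.14].

INTERFACE

Orientations are given as a unit quaternion [x, y, z, w].
In Python, from plant import ctrl gives the robot as it stands. The module is installed in compiled form; this text tells all that it offers.
- The arm moves only by the shell command python3 -m crank 'ROWS' [OPENING] [FORCE]. ROWS is JSON, a list of rows, each a list of 6 numbers: the shift along the tool's x, y, z in cm, then the turn, a rotation vector about the tool's x, y, z in rad. In form: [[tx, ty, tz, rx, ry, rz], ...]. A call has 1 to 10 rows; each row is the pose to reach, as a shift and turn from the pose commanded when the call began, along the tool's axes at that moment; what a row does not reach only later rows make up. A row lasts 1/10 s, in which the tool goes at most 50 mm and 8.59 degrees, less where a joint would pass 70% of its speed; a pose out of reach is approached as far as the arm can. A call with a gripper value outside its range is refused whole. OPENING is the opening, from 0 (shut) to 1 (fully open), set as the call begins (- or left out, the last holds). The fingers move at their own pace and stop on an object; FORCE is the grip in N (left out, the last holds). Time passes only in rows, so rows that repeat a pose let the fingers close. It gives the time, the measured TCP pose, the force, the opening and the grip force at its end, in the units of the state.
- ctrl.get_state(): the state, without advancing time (a new reading comes with each control period).
- ctrl.read_camera(name): name is "scene" or "top"; returns (picture, depth): 480x640x3 uint8, blue, green, red; 480x640 float32, m along the optical axis (not along the pixel's ray), 0 where there is no reading.
- ctrl.camera_info(name): a dict with "K" (3x3 intrinsics, pixels), "origin" and "orientation" of the camera in the world. Camera axes: x right, y down, z forward; pixel columns grow to the right and rows downward; lengths in m; the calibration is good to about 2 mm. A picture is of the moment at which its call begins. camera_info takes no time and is no camera call.
- ctrl.sign_off(): hands the job in; it is judged then, once.
The state is a dict: "time": time; "qpos": joint angles; "dq": joint speeds; "joint_efforts": joint torques, N m; "eef_pos": TCP position; "tcp_rot": TCP orientation; "contact_force": force on the tool from outside, world axes, zero at the start; "wrist_torque": the same for the moment, N m; "opening": opening from 0.0 (shut) to 1.0 (fully open); "finger_force": force on a finger pad.
Only numpy, scipy, OpenCV 4.12 (cv2) and the standard library are available. Lean on these libraries where they do the work, as an engineer would, in place of code of your own. Each camera call takes 0.05 s, during which the arm holds its last target. There are 200 camera calls.

TASK

Sort the printer ribbon rolls on the packing bench by length into the tray: every roll, including any that lies in a wrong row, goes flat into a pocket of the row whose pockets fit its length. Grip them gently, with no more than about 40 N, as their cardboard tubes crush. Once all the rolls are sorted, hang the bent aluminium marker over the tray's rail, a leg down either side, to show that the tray is ready; leave the tape, mug and carton alone.

Things in the scene. Friction and masses are not known exactly. Their poses are not given: they have to be found in the camera images.
- tray: fixed plywood board 270 (x) x 360 (y) x 8 mm on the bench, carrying the three row racks and the marker rail; origin at the centre of its underside, z up. The rail runs along the tray's x at y = -150 mm.
- rail_mid (a point): middle of the top face of the marker rail: a level square steel bar 170 mm long (along this point's x), 22 mm wide, its top 64 mm above the bench, held by a post (12 mm long) at either end, free underneath for 146 mm between the posts.
- row_short: grey steel rack, the row for 65 mm rolls: 3 pockets end to end, each 73 x 52 mm inside; rack 239 x 62 mm, 15 mm high; origin at its underside's centre, 8 mm above the bench, x along the row. Pocket floor 6 mm above the origin; end walls, middle wall and corner kerbs 9 mm above that floor, sides open at the middle. Racks stand 84 mm apart in any order.
- row_short_a (a point): centre of the floor of one of the 3 pockets of row_short (pocket 73 x 52 mm, long side along x).
- row_short_b (a point): centre of the floor of one of the 3 pockets of row_short (pocket 73 x 52 mm, long side along x).
- row_short_c (a point): centre of the floor of one of the 3 pockets of row_short (pocket 73 x 52 mm, long side along x).
- row_mid: grey steel rack, the row for 90 mm rolls: 2 pockets end to end, each 98 x 52 mm inside; rack 211 x 62 mm, 15 mm high; origin at its underside's centre, 8 mm above the bench, x along the row. Pocket floor 6 mm above the origin; end walls, middle wall and corner kerbs 9 mm above that floor, sides open at the middle. Racks stand 84 mm apart in any order.
- row_mid_a (a point): centre of the floor of one of the 2 pockets of row_mid (pocket 98 x 52 mm, long side along x).
- row_mid_b (a point): centre of the floor of one of the 2 pockets of row_mid (pocket 98 x 52 mm, long side along x).
- row_long: grey steel rack, the row for 115 mm rolls: 2 pockets end to end, each 123 x 52 mm inside; rack 261 x 62 mm, 15 mm high; origin at its underside's centre, 8 mm above the bench, x along the row. Pocket floor 6 mm above the origin; end walls, middle wall and corner kerbs 9 mm above that floor, sides open at the middle. Racks stand 84 mm apart in any order.
- row_long_a (a point): centre of the floor of one of the 2 pockets of row_long (pocket 123 x 52 mm, long side along x).
- row_long_b (a point): centre of the floor of one of the 2 pockets of row_long (pocket 123 x 52 mm, long side along x).
- roll_short_1: ribbon roll 65 mm long overall: brown thin-walled cardboard tube 36 mm in diameter with a black square plug 44 x 44 mm, 8 mm thick, at each end, 130 g; origin at its centre, x along the tube. Lies on its plugs, centre 22 mm up. Crushes if squeezed with over 60 N. May be absent (None).
- roll_short_2: ribbon roll 65 mm long overall: brown thin-walled cardboard tube 36 mm in diameter with a black square plug 44 x 44 mm, 8 mm thick, at each end, 130 g; origin at its centre, x along the tube. Lies on its plugs, centre 22 mm up. Crushes if squeezed with over 60 N. May start in a wrong row. May be absent (None).
- roll_short_3: ribbon roll 65 mm long overall: brown thin-walled cardboard tube 36 mm in diameter with a black square plug 44 x 44 mm, 8 mm thick, at each end, 130 g; origin at its centre, x along the tube. Lies on its plugs, centre 22 mm up. Crushes if squeezed with over 60 N. May start in a wrong row. May be absent (None).
- roll_mid_1: ribbon roll 90 mm long overall: brown thin-walled cardboard tube 36 mm in diameter with a black square plug 44 x 44 mm, 8 mm thick, at each end, 130 g; origin at its centre, x along the tube. Lies on its plugs, centre 22 mm up. Crushes if squeezed with over 60 N. May be absent (None).
- roll_mid_2: ribbon roll 90 mm long overall: brown thin-walled cardboard tube 36 mm in diameter with a black square plug 44 x 44 mm, 8 mm thick, at each end, 130 g; origin at its centre, x along the tube. Lies on its plugs, centre 22 mm up. Crushes if squeezed with over 60 N. May start in a wrong row. May be absent (None).
- roll_long_1: ribbon roll 115 mm long overall: brown thin-walled cardboard tube 36 mm in diameter with a black square plug 44 x 44 mm, 8 mm thick, at each end, 130 g; origin at its centre, x along the tube. Lies on its plugs, centre 22 mm up. Crushes if squeezed with over 60 N. May be absent (None).
- roll_long_2: ribbon roll 115 mm long overall: brown thin-walled cardboard tube 36 mm in diameter with a black square plug 44 x 44 mm, 8 mm thick, at each end, 130 g; origin at its centre, x along the tube. Lies on its plugs, centre 22 mm up. Crushes if squeezed with over 60 N. May be absent (None).
- marker: saddle marker of bent aluminium, an upside-down U standing on its two legs: 80 mm long (its x), 50 mm wide outside and 42 mm inside (its y), 40 mm high, sheet 4 mm; origin at the middle of the underside of the bridge, 36 mm above the feet, z up; 120 g. It hangs on the rail when its bridge lies on the rail's top with a leg down either side.
- tape_roll: bystander: roll of amber tape lying flat, 100 mm across, 48 mm high; origin under its centre.
- mug: bystander: white mug, 80 mm across, 90 mm high; origin under its centre.
- carton: bystander: cardboard carton 100 x 130 x 60 mm; origin under its centre.
Things that resemble listed ones, but are neither listed nor needed, are in the scene too. What is shaped like the roll_long_1 but turquoise is not meant. Leave any turquoise look-alike of the roll_mid_1 alone.

How it is judged:
On the way, in this order (a step that is already met when the one before it is completed fails the run):
1. every roll present lies in a pocket of the row for its length ((horizontal distance between roll_short_1 and row_short_a below 0.01 m or horizontal distance between roll_short_1 and row_short_b below 0.01 m or horizontal distance between roll_short_1 and row_short_c below 0.01 m) and z of roll_short_1 in the frame of row_short between 0.023 and 0.033 m and angle between the x axis of each of roll_short_1, roll_short_2, roll_short_3 and the x axis of row_short, either way round below 0.15 rad and (horizontal distance between roll_short_2 and row_short_a below 0.01 m or horizontal distance between roll_short_2 and row_short_b below 0.01 m or horizontal distance between roll_short_2 and row_short_c below 0.01 m) and z of roll_short_2 in the frame of row_short between 0.023 and 0.033 m and (horizontal distance between roll_short_3 and row_short_a below 0.01 m or horizontal distance between roll_short_3 and row_short_b below 0.01 m or horizontal distance between roll_short_3 and row_short_c below 0.01 m) and z of roll_short_3 in the frame of row_short between 0.023 and 0.033 m and (horizontal distance between roll_mid_1 and row_mid_a below 0.01 m or horizontal distance between roll_mid_1 and row_mid_b below 0.01 m) and z of roll_mid_1 in the frame of row_mid between 0.023 and 0.033 m and angle between the x axis of each of roll_mid_1, roll_mid_2 and the x axis of row_mid, either way round below 0.15 rad and (horizontal distance between roll_mid_2 and row_mid_a below 0.01 m or horizontal distance between roll_mid_2 and row_mid_b below 0.01 m) and z of roll_mid_2 in the frame of row_mid between 0.023 and 0.033 m and (horizontal distance between roll_long_1 and row_long_a below 0.01 m or horizontal distance between roll_long_1 and row_long_b below 0.01 m) and z of roll_long_1 in the frame of row_long between 0.023 and 0.033 m and angle between the x axis of each of roll_long_1, roll_long_2 and the x axis of row_long, either way round below 0.15 rad and (horizontal distance between roll_long_2 and row_long_a below 0.01 m or horizontal distance between roll_long_2 and row_long_b below 0.01 m) and z of roll_long_2 in the frame of row_long between 0.023 and 0.033 m), for 0.2 s.
2. then the marker hangs on the rail (z of marker in the frame of rail_mid between -0.003 and 0.006 m and y of marker in the frame of rail_mid between -0.015 and 0.015 m and x of marker in the frame of rail_mid between -0.05 and 0.05 m and angle between the x axis of marker and the x axis of rail_mid, either way round below 0.35 rad and angle between marker's own z axis and vertical below 0.25 rad), for 0.2 s.
At the end, for the whole second after the job is handed in: Each roll present lies flat in a pocket of its own row (centre within 10 mm of the pocket's centre, within 0.15 rad of the row); the marker's bridge rests on the rail within 15 mm across and 50 mm along of its middle, turned under 0.35 and tilted under 0.25 rad; all released, at rest (all of step 1 and all of step 2 and linear speed of each of roll_short_1, roll_short_2, roll_short_3, roll_mid_1, roll_mid_2, roll_long_1, roll_long_2, marker below 0.03 m/s); the robot touches nothing.
It fails at once if a roll is crushed in the fingers (contact force between the fingers and roll_short_1 above 120 N or contact force between the fingers and roll_short_2 above 120 N or contact force between the fingers and roll_short_3 above 120 N or contact force between the fingers and roll_mid_1 above 120 N or contact force between the fingers and roll_mid_2 above 120 N or contact force between the fingers and roll_long_1 above 120 N or contact force between the fingers and roll_long_2 above 120 N).
It fails at once if the tape, mug or carton is disturbed (distance of any of tape_roll, mug, carton from where it was at the start of the episode above 0.03 m).
Of roll_short_1, roll_short_2, roll_short_3, roll_mid_1, roll_mid_2, roll_long_1, roll_long_2 only 5 to 7 are there at a start; the rules pass over those that are not, and their reading is None.
At some moment in a run one of roll_short_1, roll_short_2, roll_short_3, roll_mid_1, roll_mid_2, roll_long_1, roll_long_2, marker may be knocked a few centimetres aside while the robot is not near it.
Once in a run the grip may slacken for a moment while it holds something.
It also fails if it takes over 208 s, if anything falls off the work surface, if the arm or the gripper's body presses on something with over 40 N, if the wrist force passes 120 N, or if a joint passes its speed limit or range.

## Working session

There is one attempt and no reset: what is moved stays moved. The work goes in short steps, Python scripts to look and compute and a shell command to move; the robot and the scene stay as the last step left them, time stands still between calls to the robot, and variables do not carry over. Pictures are saved under pics/ and viewed, at most 14 in all, crops included, and the job is handed in when it is done.

```bash
mkdir -p pics; ls
python3 - <<'E'
from plant import ctrl
import cv2,numpy as np
print(ctrl.get_state())
for n in("scene","top"):
    p,d=ctrl.read_camera(n);cv2.imwrite(f"pics/{n}0.png",p);np.savez(f"{n}0.npz",p=p,d=d);print(n,ctrl.camera_info(n),d.min(),d.max())
E
```

```text
pics
{'time': 0.0, 'qpos': array([-1.25596354e+00,  2.87217138e-01,  1.57815667e+00, -3.04833188e-05,
        1.27861344e+00, -1.49999299e-01]), 'dq': array([ 9.12046634e-04,  9.11732507e-04, -1.10807933e-05, -1.99135253e-04,
        2.54334698e-03, -2.10849047e-05]), 'joint_efforts': array([-1.86715215e-04, -4.05980194e+01, -2.92625141e+01, -2.24439264e-04,
        5.82091743e-03,  3.90500304e-06]), 'eef_pos': array([ 0.30239984, -0.60274214,  0.22992387]), 'tcp_rot': array([ 9.73111037e-01,  2.30333400e-01, -1.13106398e-04, -1.19203020e-03]), 'contact_force': array([-0.17571119, -0.22965516,  0.24689783]), 'wrist_torque': array([ 0.02191155,  0.01780175, -0.04900167]), 'finger_force': 0.0, 'opening': 1.0000507443867128}
scene {'K': array([[529.46779889,   0.        , 304.24852188],
       [  0.        , 529.46779889, 229.70144681],
       [  0.        ,   0.        ,   1.        ]]), 'origin': array([0.81577346, 0.58310617, 1.1201964 ]), 'orientation': array([ 0.27263146,  0.92417651, -0.25869203, -0.06817842])} 0.0 2.9967303
top {'K': array([[621.35684465,   0.        , 322.4205791 ],
       [  0.        , 621.35684465, 239.86954933],
       [  0.        ,   0.        ,   1.        ]]), 'origin': array([0.40069324, 0.05054797, 1.79542117]), 'orientation': array([ 0.7129902 , -0.70089386,  0.01131404, -0.01627137])} 0.0 2.6196072
```

View pics/scene0.png

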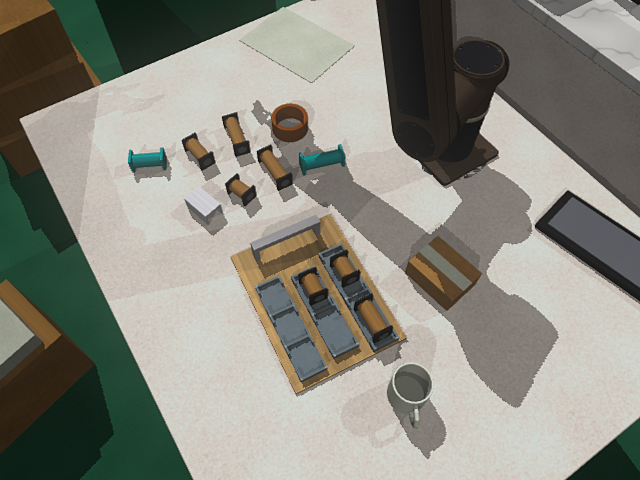

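View pics/top0.png

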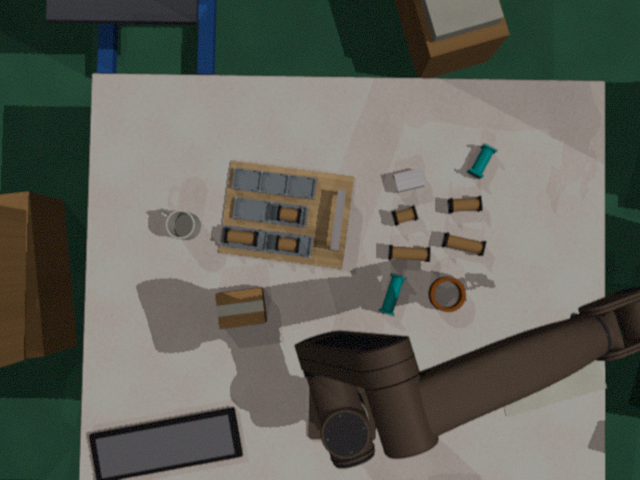

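```bash
cat > h.py <<'E'
import cv2,numpy as np
from scipy.spatial.transform import Rotation as R
from plant import ctrl
def cloud(n,d):
    i=ctrl.camera_info(n);K=i["K"];v,u=np.mgrid[:480,:640]
    c=np.dstack([(u-K[0,2])*d/K[0,0],(v-K[1,2])*d/K[1,1],d])
    return c@R.from_quat(i["orientation"]).as_matrix().T+i["origin"]
def cast(n,uv,z):
    i=ctrl.camera_info(n);uv=np.atleast_2d(uv).astype(float)
    r=np.c_[uv,np.ones(len(uv))]@np.linalg.inv(i["K"]).T@R.from_quat(i["orientation"]).as_matrix().T
    return i["origin"]+r*((z-i["origin"][2])/r[:,2])[:,None]
def proj(n,P):
    i=ctrl.camera_info(n);c=(np.atleast_2d(P)-i["origin"])@R.from_quat(i["orientation"]).as_matrix()
    c=c@i["K"].T;return c[:,:2]/c[:,2:]
def blobs(n,p,d,zlo=.03,zhi=.12,amin=60):
    """things higher than zlo: centre, size, angle of long side (world), top height, colour"""
    P=cloud(n,d);m=((d>0)&(P[...,2]>zlo)&(P[...,2]<zhi)&(P[...,0]>.2)&(P[...,0]<1.05)&(abs(P[...,1])<.75)).astype(np.uint8)
    k,l,s,_=cv2.connectedComponentsWithStats(m,connectivity=4);out=[]
    for j in range(1,k):
        if s[j,4]<amin: continue
        q=P[l==j];(c,w,a)=cv2.minAreaRect((q[:,:2]*1000).astype(np.float32))
        if w[0]<w[1]: w=w[::-1];a+=90
        hsv=cv2.cvtColor(p,cv2.COLOR_BGR2HSV)[l==j].mean(0)
        out.append((np.round(c,0),np.round(w,0),round((a+90)%180-90,1),round(np.percentile(q[:,2],90)*1000),hsv.round(),s[j,:2]+s[j,2:4]//2,s[j,4]))
    return out
E
python3 - <<'E'
from h import *
for n in("scene","top"):
    z=np.load(n+"0.npz");P=cloud(n,z["d"]);print(n, P[300,180] if n=="scene" else P[120,400])
    for b in blobs(n,z["p"],z["d"]): print(*b)
z=np.load("top0.npz")["p"][140:310,200:510];a=cv2.resize(z,None,fx=2.5,fy=2.5,interpolation=3);cv2.imwrite("pics/topcrop.png",a)
E
```

```text
scene [0.80701584 0.01261063 0.00667471]
[ 323. -291.] [105.  96.] 57.5 52 [ 12. 147.  99.] [290 119] 645
[ 466. -338.] [121.  44.] 78.5 46 [ 20.  93. 106.] [236 131] 497
[ 578. -340.] [97. 45.] -85.3 47 [ 23.  83. 102.] [198 148] 433
[ 319. -138.] [117.  52.] -17.9 46 [ 89. 162.  95.] [322 156] 519
[ 438. -182.] [117.  44.] 86.9 46 [ 19. 102. 105.] [275 164] 545
[ 704. -387.] [91. 45.] -27.2 46 [ 89. 158. 117.] [146 156] 431
[ 545. -168.] [71. 45.] -72.9 46 [23. 79. 93.] [240 187] 379
[ 646. -179.] [84. 51.] -75.5 45 [122.   6. 199.] [202 202] 604
[526.  21.] [171.  28.] -5.9 68 [117.   9. 127.] [285 236] 894
[275. 290.] [132. 103.] -81.4 64 [ 21. 103. 102.] [444 271] 2753
[458. 164.] [67. 44.] 82.8 60 [26. 92. 84.] [345 267] 559
[542. 161.] [69. 44.] 82.1 60 [29. 96. 84.] [313 285] 569
[475. 295.] [93. 45.] 84.5 59 [ 25. 107.  97.] [374 317] 804
[505. 470.] [106.  80.] -88.3 91 [ 34.  22. 126.] [411 395] 1098
top [ 0.82146192 -0.15497759  0.00947567]
[ 704. -388.] [92. 45.] -28.0 45 [ 89. 219.  99.] [483 160] 373
[ 646. -180.] [81. 51.] -75.0 46 [104.   8. 146.] [410 180] 495
[527.  21.] [169.  22.] -6.4 69 [ 55.  16. 123.] [338 219] 481
[ 579. -340.] [94. 43.] -85.4 46 [ 26. 114.  90.] [466 204] 376
[542. 160.] [66. 44.] 82.6 59 [ 38. 105.  81.] [289 214] 327
[ 545. -168.] [66. 43.] -74.3 46 [ 25. 111.  85.] [405 214] 281
[504. 468.] [104.  78.] -89.9 92 [ 23.  23. 116.] [180 224] 427
[477. 294.] [92. 47.] 85.0 59 [ 32. 112.  86.] [241 236] 443
[ 465. -338.] [118.  44.] 78.8 45 [ 24. 117.  95.] [465 244] 459
[457. 163.] [68. 43.] 84.3 59 [ 35. 109.  82.] [287 244] 320
[ 438. -183.] [117.  43.] 88.1 45 [ 24. 119.  96.] [410 253] 466
[ 320. -137.] [116.  45.] -17.5 44 [ 89. 219.  81.] [393 294] 462
[ 324. -290.] [98. 98.] -89.3 53 [ 13. 192.  96.] [448 294] 481
[276. 290.] [131. 100.] -81.4 65 [ 18. 102.  92.] [241 308] 1717
```

View pics/topcrop.png

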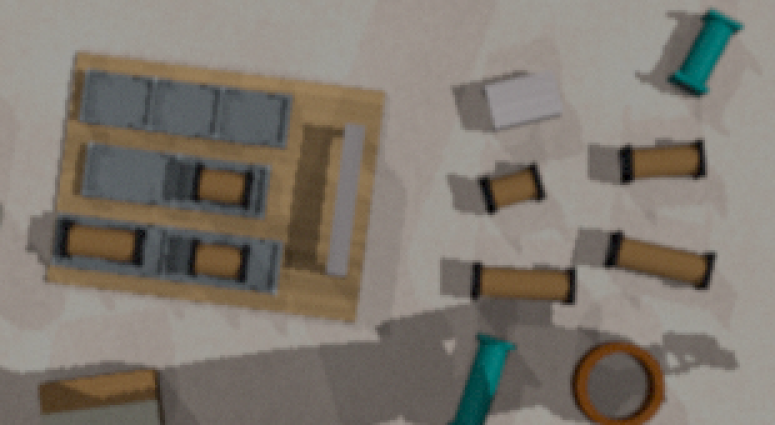

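The top view shows 7 brown rolls. Four are on the bench: short at px (405,214), mid (466,204), long (465,244) and (410,253). Three are in wrong rows: a short in the mid row, and a short and a mid in the long row. Both turquoise look-alikes are left out. Next I'll measure the racks.

```bash
cat >> h.py <<'E'
def plan(tx,ty,tz,yawdeg):
    """shift (cm) and turn in tool axes to TCP target, tool down, tool x at yawdeg (mod 180)"""
    s=ctrl.get_state();A=R.from_quat(s["tcp_rot"]);best=None
    for y in(yawdeg,yawdeg+180,yawdeg-180):
        q6=np.arctan2(ty,tx)+np.pi/2-np.radians(y)
        if abs(q6)<2.6 and (best is None or abs(q6)<abs(best[1])): best=(y,q6)
    T=R.from_euler("z",best[0],degrees=True)*R.from_euler("x",180,degrees=True)
    sh=A.inv().apply(np.array([tx,ty,tz])-s["eef_pos"])*100
    print("rows:",sh.round(2),(A.inv()*T).as_rotvec().round(3),"q6",round(best[1],2),"at",s["eef_pos"].round(4))
E
python3 - <<'E'
from h import *
print(ctrl.pinch_z)
for n in("top","scene"):
    z=np.load(n+"0.npz");p=z["p"];P=cloud(n,z["d"]);b=P[(abs(P[...,2])<.02)&(P[...,0]>.7)&(P[...,0]<.9)&(abs(P[...,1])<.2)]
    print(n,"bench z",np.median(b[:,2]),b[:,2].std())
    hsv=cv2.cvtColor(p,cv2.COLOR_BGR2HSV)
    C=cast(n,np.argwhere(np.ones((480,640)))[:,::-1],.020).reshape(480,640,3)
    roi=(C[...,0]>.38)&(C[...,0]<.70)&(C[...,1]>-.05)&(C[...,1]<.40)
    H=hsv[...,0].astype(int);m=roi&(H>95)&(H<130)&(hsv[...,1]>18)&(P[...,2]<.032)&(P[...,2]>.005)
    m=cv2.morphologyEx(m.astype(np.uint8),cv2.MORPH_OPEN,np.ones((2,2)))
    k,l,s,_=cv2.connectedComponentsWithStats(m)
    for j in range(1,k):
        if s[j,4]<80: continue
        q=C[l==j][:,:2]
        r=cv2.minAreaRect((q*1000).astype(np.float32));print(s[j],np.round(r[0],1),np.round(r[1],1),round(r[2],1))
E
```

```text
0.0187
top bench z -0.0007325706961447409 0.004544074672187174
[234 171  53  24 623] [631.3 244.6] [149.3  53.8] 83.5
[282 176  33  23 364] [619.8 136.9] [97.5 55.7] 84.6
[235 200  37  22 435] [549.7 263.1] [101.9  53.5] 82.0
[299 238  14  18 123] [449.2 111.8] [30.6 52.2] 81.6
scene bench z 0.0022145049527473315 0.002180121328291462
[ 320  245   79  108 1200] [466.1 226.8] [263.8  64.5] 83.6
[ 292  275   67   84 1715] [548.7 217.2] [213.4  63.3] 83.6
[ 257  277   71  106 2792] [631.9 207.9] [241.7  62.6] 83.6
```

```bash
python3 -c "
from h import *
plan(.542,.160,.12,83.6)"; python3 -m crank '[[0,0,0,0,0,0]]' 0.7 30
```

```text
rows: [ 55.61 -57.42  11.15] [-0.002 -0.001 -0.994] q6 0.4 at [ 0.3024 -0.6028  0.23  ]
time: 0.2
eef_pos: [0.3025, -0.603, 0.2305]
tcp_rot: [0.973, 0.23, -0.0, -0.001]
contact_force: [0.1, -0.2, -0.2]
opening: 0.856
finger_force: 0.0
```

```bash
python3 -m crank '[[28,-29,2,0,0,0],[28,-29,2,0,0,0],[28,-29,2,0,0,0],[28,-29,2,0,0,0],[28,-29,2,0,0,0],[28,-29,2,0,0,0],[28,-29,2,0,0,0],[28,-29,2,0,0,0],[28,-29,2,0,0,0],[28,-29,2,0,0,0]]' >/dev/null; python3 -m crank '[[27.6,-28.4,9,0,0,-0.994],[27.6,-28.4,9,0,0,-0.994],[27.6,-28.4,9,0,0,-0.994],[27.6,-28.4,9,0,0,-0.994],[27.6,-28.4,9,0,0,-0.994],[27.6,-28.4,9,0,0,-0.994],[27.6,-28.4,9,0,0,-0.994],[27.6,-28.4,9,0,0,-0.994],[27.6,-28.4,9,0,0,-0.994],[27.6,-28.4,9,0,0,-0.994]]'; python3 -c "
from h import *
plan(.542,.160,.018,83.6)"
```

```text
time: 2.2
eef_pos: [0.5429, 0.1586, 0.1205]
tcp_rot: [0.745, 0.667, -0.001, -0.0]
contact_force: [0.4, 0.4, -0.0]
opening: 0.699
finger_force: 0.0
rows: [ 0.13 -0.09 10.25] [-0.001  0.001  0.   ] q6 0.4 at [0.5429 0.1586 0.1205]
```

```bash
python3 -m crank '[[0.13,-0.09,4,0,0,0],[0.13,-0.09,7,0,0,0],[0.13,-0.09,8.5,0,0,0],[0.13,-0.09,9.5,0,0,0],[0.13,-0.09,10.2,0,0,0],[0.13,-0.09,10.2,0,0,0]]'; python3 -m crank '[[0,0,0,0,0,0],[0,0,0,0,0,0],[0,0,0,0,0,0],[0,0,0,0,0,0],[0,0,0,0,0,0],[0,0,0,0,0,0]]' 0.2 30;python3 -m crank '[[0,0,-2,0,0,0],[0,0,-5,0,0,0],[0,0,-9,0,0,0],[0,0,-10,0,0,0],[0,0,-10,0,0,0]]'; python3 -c "
from h import *
plan(.6411,.2859,.12,83.6)"
```

```text
time: 2.8
eef_pos: [0.5419, 0.1598, 0.0195]
tcp_rot: [0.746, 0.666, 0.0, 0.0]
contact_force: [-0.0, 0.4, 0.2]
opening: 0.698
finger_force: 0.0
time: 3.4
eef_pos: [0.5428, 0.1605, 0.0208]
tcp_rot: [0.746, 0.667, 0.001, 0.001]
contact_force: [0.2, -0.4, 5.6]
opening: 0.411
finger_force: 30.6
time: 3.9
eef_pos: [0.5427, 0.1606, 0.1212]
tcp_rot: [0.745, 0.667, 0.002, 0.001]
contact_force: [-0.6, -0.3, -0.8]
opening: 0.409
finger_force: 30.4
rows: [13.55  8.38  0.16] [ 0.004 -0.001 -0.   ] q6 0.53 at [0.5427 0.1606 0.1212]
```

```bash
python3 -m crank '[[13.5,8.4,0,0,0,0],[13.5,8.4,0,0,0,0],[13.5,8.4,0,0,0,0],[13.5,8.4,0,0,0,0],[13.5,8.4,0,0,0,0],[13.5,8.4,0,0,0,0]]'; python3 -m crank '[[0,0,5,0,0,0],[0,0,8,0,0,0],[0,0,9,0,0,0],[0,0,9.6,0,0,0],[0,0,10,0,0,0],[0,0,10,0,0,0]]'; python3 -m crank '[[0,0,0,0,0,0],[0,0,0,0,0,0],[0,0,0,0,0,0]]' 0.7;python3 -m crank '[[0,0,-2,0,0,0],[0,0,-6,0,0,0],[0,0,-10,0,0,0],[0,0,-13,0,0,0],[-10,-10,-13,0,0,0],[-15,-15,-13,0,0,0],[-15,-15,-13,0,0,0],[-15,-15,-13,0,0,0],[-15,-15,-13,0,0,0],[-15,-15,-13,0,0,0]]'
cat > look.py <<'E'
from h import *
F={"S+":(641.1,285.9),"S0":(632.4,208.4),"S-":(623.7,130.9),"M+":(554.9,268.9),"M-":(543.5,166.5),"L+":(473.7,290.9),"L-":(459.5,163.7)}
for n in("top","scene"):
    p,d=ctrl.read_camera(n)
    for c,w,a,z,h,uv,k in blobs(n,p,d):
        if w[0]<130 and w[1]<60:
            t=min(F,key=lambda f:np.hypot(*(c-F[f])));o=c-F[t];r=np.array([.1115,.9938])
            print(n,c,w,a,z,h,uv,(t,"along %.0f across %.0f"%(o@r,o@[r[1],-r[0]])) if np.hypot(*o)<45 else "")
E
python3 look.py; python3 -c "
from h import *
plan(.4575,.1635,.14,83.6)"
```

```text
time: 4.5
eef_pos: [0.6384, 0.2842, 0.1168]
tcp_rot: [0.746, 0.666, -0.002, -0.001]
contact_force: [-0.7, -0.4, -1.2]
opening: 0.414
finger_force: 30.4
time: 5.1
eef_pos: [0.6412, 0.2848, 0.022]
tcp_rot: [0.746, 0.666, 0.001, 0.001]
contact_force: [-0.6, -0.0, 0.2]
opening: 0.408
finger_force: 30.7
time: 5.4
eef_pos: [0.6406, 0.2852, 0.0201]
tcp_rot: [0.746, 0.666, 0.001, 0.0]
contact_force: [-0.3, 0.2, -0.1]
opening: 0.701
finger_force: 0.0
time: 6.4
eef_pos: [0.4737, 0.1522, 0.1506]
tcp_rot: [0.746, 0.666, 0.001, 0.001]
contact_force: [0.7, 0.4, 0.4]
opening: 0.699
finger_force: 0.0
top [ 704. -388.] [92. 44.] -27.8 45 [ 88. 218.  94.] [483 160] 
top [642. 286.] [73. 44.] 83.1 60 [ 38. 109.  74.] [245 178] ('S+', 'along 0 across 1')
top [ 646. -180.] [80. 51.] -76.0 45 [106.   9. 141.] [410 179] 
top [ 579. -340.] [94. 43.] -84.9 45 [ 25. 116.  87.] [466 204] 
top [ 545. -169.] [65. 43.] -73.8 46 [ 27. 113.  81.] [406 214] 
top [475. 295.] [90. 43.] 85.0 59 [ 27. 126.  68.] [240 236] ('L+', 'along 4 across 1')
top [ 467. -337.] [118.  43.] 77.8 45 [ 25. 121.  90.] [465 244] 
top [ 
[... 245 characters left out ...]
109.] [198 148] 
scene [ 437. -183.] [119.  44.] 87.0 46 [ 19.  99. 113.] [275 165] 
scene [ 705. -387.] [92. 48.] -26.4 46 [ 89. 156. 126.] [146 157] 
scene [ 367. -152.] [43. 17.] 69.2 48 [ 90. 177. 119.] [303 160] 
scene [ 545. -169.] [70. 44.] -73.5 47 [ 22.  77. 101.] [240 187] 
scene [ 646. -180.] [84. 52.] -75.0 45 [121.   6. 210.] [202 202] 
scene [457. 164.] [67. 45.] 83.0 60 [28. 90. 86.] [345 267] ('L-', 'along 0 across -3')
scene [476. 294.] [94. 45.] 83.4 59 [ 23. 101.  84.] [374 317] ('L+', 'along 3 across 2')
scene [641. 285.] [67. 44.] 83.2 60 [29. 93. 94.] [306 354] ('S+', 'along -1 across 0')
rows: [ 0.81 -1.97  1.11] [ 0.004 -0.001 -0.001] q6 0.45 at [0.4761 0.1532 0.1512]
```

```bash
python3 -m crank '[[0.8,-1.97,2,0,0,0],[0.8,-1.97,7,0,0,0],[0.8,-1.97,10,0,0,0],[0.8,-1.97,12,0,0,0],[0.8,-1.97,13.2,0,0,0],[0.8,-1.97,13.2,0,0,0],[0.8,-1.97,13.2,0,0,0]]'; python3 -m crank '[[0,0,0,0,0,0],[0,0,0,0,0,0],[0,0,0,0,0,0],[0,0,0,0,0,0],[0,0,0,0,0,0],[0,0,0,0,0,0]]' 0.2 30;python3 -m crank '[[0,0,-2,0,0,0],[0,0,-5,0,0,0],[0,0,-9,0,0,0],[0,0,-10,0,0,0],[0,0,-10,0,0,0],[0,0,-10,0,0,0]]'; python3 -c "
from h import *
plan(.6324,.2084,.022,83.6)"
```

```text
time: 7.2
eef_pos: [0.4571, 0.1635, 0.0182]
tcp_rot: [0.745, 0.667, 0.001, 0.0]
contact_force: [0.3, 0.6, 1.2]
opening: 0.702
finger_force: 0.0
time: 7.8
eef_pos: [0.457, 0.1633, 0.0189]
tcp_rot: [0.746, 0.666, 0.001, 0.001]
contact_force: [-1.3, -0.1, 6.0]
opening: 0.412
finger_force: 30.4
time: 8.4
eef_pos: [0.4544, 0.1628, 0.1158]
tcp_rot: [0.746, 0.666, -0.001, -0.001]
contact_force: [-0.5, -0.1, -1.0]
opening: 0.404
finger_force: 30.5
rows: [ 6.53 17.19  9.34] [-0.002  0.001 -0.   ] q6 0.43 at [0.4544 0.1628 0.1158]
```

```bash
python3 -m crank '[[6.4,17,0,0,0,0],[6.4,17,0,0,0,0],[6.4,17,0,0,0,0],[6.4,17,0,0,0,0],[6.4,17,0,0,0,0],[6.4,17,0,0,0,0],[6.4,17,0,0,0,0]]'; python3 -m crank '[[0,0,5,0,0,0],[0,0,8,0,0,0],[0,0,9,0,0,0],[0,0,9.5,0,0,0],[0,0,9.8,0,0,0],[0,0,9.8,0,0,0]]'; python3 -m crank '[[0,0,0,0,0,0],[0,0,0,0,0,0],[0,0,0,0,0,0]]' 0.7;python3 -m crank '[[0,0,-2,0,0,0],[0,0,-6,0,0,0],[0,0,-10,0,0,0],[0,0,-13,0,0,0],[8,-15,-13,0,0,0],[8,-15,-13,0,0,0],[8,-15,-13,0,0,0],[8,-15,-13,0,0,0],[8,-15,-13,0,0,0],[8,-15,-13,0,0,0]]';python3 look.py|grep -E "S|L|M"; python3 -c "
from h import *
plan(.4755,.2943,.0195,84)"
```

```text
time: 9.1
eef_pos: [0.6295, 0.2072, 0.115]
tcp_rot: [0.746, 0.666, -0.002, -0.001]
contact_force: [-0.6, -0.3, -1.3]
opening: 0.407
finger_force: 30.6
time: 9.7
eef_pos: [0.6314, 0.2076, 0.0196]
tcp_rot: [0.746, 0.666, 0.0, 0.0]
contact_force: [0.3, 0.6, -0.9]
opening: 0.41
finger_force: 31.6
time: 10.0
eef_pos: [0.6323, 0.2077, 0.0203]
tcp_rot: [0.746, 0.666, 0.001, 0.0]
contact_force: [0.1, -0.5, 0.2]
opening: 0.699
finger_force: 0.0
time: 11.0
eef_pos: [0.4924, 0.3039, 0.1499]
tcp_rot: [0.745, 0.667, 0.001, 0.001]
contact_force: [-0.1, -0.1, -0.7]
opening: 0.697
finger_force: 0.0
top [641. 283.] [66. 44.] 82.6 59 [ 37. 110.  72.] [246 178] ('S+', 'along -3 across 0')
top [631. 207.] [68. 43.] 85.3 59 [ 39. 110.  76.] [273 182] ('S0', 'along -2 across -1')
top [471. 263.] [42. 31.] 6.0 61 [49. 93. 63.] [252 238] ('L+', 'along -28 across 0')
scene [478. 303.] [75. 44.] 88.6 58 [ 25. 116. 104.] [378 322] ('L+', 'along 13 across 3')
scene [631. 208.] [67. 44.] 83.4 60 [26. 94. 86.] [290 322] ('S0', 'along -1 across -1')
scene [641. 284.] [67. 44.] 82.9 60 [26. 94. 85.] [306 354] ('S+', 'along -2 across 0')
rows: [-1.09 -1.66 13.02] [ 0.001 -0.    -0.008] q6 0.66 at [0.4931 0.3032 0.1497]
```

```bash
python3 -m crank '[[-1.1,-1.66,2,0,0,0],[-1.1,-1.66,7,0,0,0],[-1.1,-1.66,10,0,0,0],[-1.1,-1.66,12,0,0,0],[-1.1,-1.66,13,0,0,0],[-1.1,-1.66,13,0,0,0],[-1.1,-1.66,13,0,0,0]]'; python3 -m crank '[[0,0,0,0,0,0],[0,0,0,0,0,0],[0,0,0,0,0,0],[0,0,0,0,0,0],[0,0,0,0,0,0],[0,0,0,0,0,0]]' 0.2 30;python3 -m crank '[[0,0,-2,0,0,0],[0,0,-5,0,0,0],[0,0,-9,0,0,0],[0,0,-10,0,0,0],[0,0,-10,0,0,0],[-1.6,8.2,-10,0,0,0],[-1.6,8.2,-10,0,0,0],[-1.6,8.2,-10,0,0,0],[-1.6,8.2,-10,0,0,0]]'; python3 -c "
from h import *
plan(.5549,.2689,.022,83.6)"
```

```text
time: 11.8
eef_pos: [0.4753, 0.2947, 0.0202]
tcp_rot: [0.746, 0.666, 0.001, 0.0]
contact_force: [0.1, -0.6, 0.3]
opening: 0.699
finger_force: 0.0
time: 12.4
eef_pos: [0.4753, 0.2953, 0.0211]
tcp_rot: [0.745, 0.667, 0.002, 0.001]
contact_force: [0.1, -1.6, 6.0]
opening: 0.41
finger_force: 30.6
time: 13.3
eef_pos: [0.5522, 0.2689, 0.1163]
tcp_rot: [0.746, 0.666, -0.002, -0.001]
contact_force: [0.2, 0.1, -1.4]
opening: 0.408
finger_force: 30.4
rows: [0.05 0.31 9.43] [-0.005  0.002 -0.002] q6 0.56 at [0.5522 0.2689 0.1163]
```

Place, then look; next is the bench short roll.

```bash
python3 -m crank '[[0,0,5,0,0,0],[0,0,8,0,0,0],[0,0,9,0,0,0],[0,0,9.5,0,0,0],[0,0,9.8,0,0,0],[0,0,9.8,0,0,0]]'; python3 -m crank '[[0,0,0,0,0,0],[0,0,0,0,0,0],[0,0,0,0,0,0]]' 0.7;python3 -m crank '[[0,0,-2,0,0,0],[0,0,-6,0,0,0],[0,0,-10,0,0,0],[0,0,-13,0,0,0],[-40,4,-13,0,0,0.3],[-40,4,-13,0,0,0.3],[-40,4,-13,0,0,0.3],[-40,4,-13,0,0,0.3],[-40,4,-13,0,0,0.3],[-40,4,-13,0,0,0.3]]';python3 look.py; python3 -c "
from h import *
plan(.545,-.169,.0045,106.3)"
```

```text
time: 13.9
eef_pos: [0.5529, 0.2703, 0.0214]
tcp_rot: [0.745, 0.667, 0.0, -0.0]
contact_force: [0.7, 1.0, 1.0]
opening: 0.409
finger_force: 32.0
time: 14.2
eef_pos: [0.5531, 0.2697, 0.0212]
tcp_rot: [0.746, 0.666, -0.0, -0.0]
contact_force: [-0.0, 0.3, -0.0]
opening: 0.703
finger_force: 0.0
time: 15.2
eef_pos: [0.5493, -0.0321, 0.1515]
tcp_rot: [0.837, 0.548, 0.0, 0.0]
contact_force: [0.9, -0.6, -0.5]
opening: 0.696
finger_force: 0.0
top [ 704. -388.] [93. 44.] -28.2 46 [ 88. 219.  97.] [483 160] 
top [641. 283.] [67. 44.] 82.5 58 [ 39. 113.  71.] [246 178] ('S+', 'along -3 across 0')
top [ 646. -180.] [81. 50.] -75.6 45 [106.   9. 145.] [410 179] 
top [631. 209.] [71. 43.] 83.6 59 [ 38. 111.  75.] [273 182] ('S0', 'along 0 across -1')
top [ 579. -341.] [95. 43.] -85.0 45 [ 25. 115.  89.] [466 204] 
top [551. 269.] [93. 43.] 83.2 59 [ 29. 125.  60.] [250 210] ('M+', 'along -0 across -4')
top [ 545. -169.] [68. 43.] -73.5 46 [ 27. 111.  84.] [406 215] 
top [ 466. -337.] [117.  44.] 78.8 45 [ 24. 118.  94.] [465 244] 
top [ 438. -183.] [116.  43.] 87.9 46 [ 24. 119.  93.] [410 253] 
top [ 320. -137.] [116.  45.] -18.0 46 [ 88. 220.  96.] [393 294] 
scene [ 481. -341.] [119.  13.] 77.7 45 [24. 97. 97.] [228 132] 
scene [ 579. -339.] [95. 44.] -85.3 47 [ 27.  83. 108.] [198 148] 
scene [ 320. -136.] [117.  47.] -18.3 46 [ 89. 177. 119.] [322 157] 
scene [ 704. -387.] [92. 45.] -27.2 47 [ 88. 156. 127.] [146 157] 
scene [ 531. -145.] [29. 21.] 39.0 49 [42. 32. 65.] [251 191] 
scene [ 646. -181.] [86. 52.] -74.5 45 [121.   6. 211.] [203 203] 
scene [552. 270.] [92. 44.] 84.0 59 [ 24. 107.  72.] [338 326] ('M+', 'along 1 across -3')
scene [631. 208.] [67. 44.] 83.8 60 [23. 93. 89.] [290 322] ('S0', 'along -1 across -1')
scene [642. 285.] [66. 44.] 82.8 60 [26. 93. 85.] [306 354] ('S+', 'along -1 across 1')
rows: [-12.36   4.97  14.74] [ 0.001  0.002 -0.703] q6 -0.59 at [ 0.5498 -0.0356  0.1516]
```

```bash
python3 -m crank '[[-12.4,5,4,0,0,-0.7],[-12.4,5,4,0,0,-0.7],[-12.4,5,4,0,0,-0.7],[-12.4,5,4,0,0,-0.7],[-12.4,5,4,0,0,-0.7],[-12.4,5,8,0,0,-0.7],[-12.4,5,12,0,0,-0.7],[-12.4,5,13.8,0,0,-0.7],[-12.4,5,14.6,0,0,-0.7],[-12.4,5,14.6,0,0,-0.7]]'; python3 -m crank '[[0,0,0,0,0,0],[0,0,0,0,0,0],[0,0,0,0,0,0],[0,0,0,0,0,0],[0,0,0,0,0,0],[0,0,0,0,0,0]]' 0.2 30;python3 -m crank '[[0,0,-2,0,0,0],[0,0,-5,0,0,0],[0,0,-9,0,0,0],[0,0,-14,0,0,0],[0,0,-15,0,0,0],[0,0,-15,0,0,0]]'; python3 -c "
from h import *
plan(.6237,.1309,.115,83.6)"
```

```text
time: 16.3
eef_pos: [0.5454, -0.163, 0.0043]
tcp_rot: [0.598, 0.801, -0.0, -0.001]
contact_force: [-0.1, -0.3, 1.1]
opening: 0.705
finger_force: 0.0
time: 16.9
eef_pos: [0.5475, -0.1645, 0.0072]
tcp_rot: [0.598, 0.801, 0.0, 0.002]
contact_force: [0.0, 0.3, 5.9]
opening: 0.412
finger_force: 30.7
time: 17.5
eef_pos: [0.5474, -0.1646, 0.1582]
tcp_rot: [0.598, 0.801, 0.0, 0.003]
contact_force: [0.3, -0.1, -1.3]
opening: 0.405
finger_force: 30.4
rows: [26.19 15.69  4.28] [0.005 0.003 0.4  ] q6 0.32 at [ 0.5474 -0.1646  0.1582]
```

```bash
python3 -m crank '[[26.5,15.8,2,0,0,0.4],[26.5,15.8,2,0,0,0.4],[26.5,15.8,2,0,0,0.4],[26.5,15.8,2,0,0,0.4],[26.5,15.8,2,0,0,0.4],[26.5,15.8,2,0,0,0.4],[26.5,15.8,4,0,0,0.4],[26.5,15.8,4,0,0,0.4],[26.5,15.8,4,0,0,0.4],[26.5,15.8,4,0,0,0.4]]'; python3 -c "
from h import *
plan(.6241,.1345,.0215,83.6);
for n in('top','scene'):
  p,d=ctrl.read_camera(n)
  P=cloud(n,d);m=(P[...,2]>.09)&(P[...,2]<.165)&(abs(P[...,0]-.624)<.06)&(abs(P[...,1]-.134)<.07); q=P[m]
  print(n,m.sum(),np.percentile(q,[2,98],axis=0).round(3).tolist())
plan(.6241,.1345,.0215,83.6)"
```

```text
time: 18.5
eef_pos: [0.6217, 0.1338, 0.1145]
tcp_rot: [0.746, 0.666, -0.001, -0.0]
contact_force: [0.2, -0.9, 0.1]
opening: 0.407
finger_force: 30.4
rows: [0.1  0.24 9.3 ] [-0.002  0.001 -0.002] q6 0.32 at [0.6217 0.1338 0.1145]
top 13 [[0.604, 0.101, 0.142], [0.614, 0.149, 0.154]]
scene 552 [[0.595, 0.125, 0.114], [0.653, 0.164, 0.162]]
rows: [0.1  0.14 9.43] [ 0.001  0.    -0.002] q6 0.32 at [0.6225 0.1336 0.1158]
```

```bash
python3 -m crank '[[0.1,0.15,5,0,0,0],[0.1,0.15,7.5,0,0,0],[0.1,0.15,8.5,0,0,0],[0.1,0.15,9,0,0,0],[0.1,0.15,9.3,0,0,0],[0.1,0.15,9.3,0,0,0]]'; python3 -m crank '[[0,0,0,0,0,0],[0,0,0,0,0,0],[0,0,0,0,0,0]]' 0.7;python3 -m crank '[[0,0,-2,0,0,0],[0,0,-6,0,0,0],[0,0,-10,0,0,0],[0,0,-13,0,0,0],[-25,-5,-13,0,0,-0.2],[-25,-5,-13,0,0,-0.2],[-25,-5,-13,0,0,-0.2],[-25,-5,-13,0,0,-0.2],[-25,-5,-13,0,0,-0.2],[-25,-5,-13,0,0,-0.2]]'; python3 -m crank '[[-20,6,0,0,0,0],[-20,6,0,0,0,0],[-20,6,0,0,0,0],[-20,6,0,0,0,0],[-20,6,0,0,0,0],[-20,6,0,0,0,0],[-20,6,0,0,0,0],[-20,6,0,0,0,0]]';python3 look.py; python3 -c "
from h import *
plan(.579,-.340,.0055,94.8)"
```

```text
time: 19.2
eef_pos: [0.6251, 0.1357, 0.0239]
tcp_rot: [0.746, 0.666, 0.001, 0.001]
contact_force: [0.1, 0.1, -0.3]
opening: 0.412
finger_force: 30.4
time: 19.5
eef_pos: [0.6245, 0.136, 0.0234]
tcp_rot: [0.746, 0.666, 0.001, 0.001]
contact_force: [0.1, -0.1, -0.2]
opening: 0.697
finger_force: 0.0
time: 20.5
eef_pos: [0.5451, -0.1113, 0.153]
tcp_rot: [0.677, 0.736, -0.0, 0.001]
contact_force: [-0.3, 1.7, 0.3]
opening: 0.699
finger_force: 0.0
time: 21.3
eef_pos: [0.6234, -0.2987, 0.1522]
tcp_rot: [0.675, 0.738, 0.0, -0.001]
contact_force: [0.4, 0.0, 0.2]
opening: 0.702
finger_force: 0.0
top [ 739. -406.] [44. 17.] 61.3 48 [ 85. 157. 104.] [490 148] 
top [642. 286.] [71. 45.] 82.7 59 [ 37. 105.  80.] [246 178] ('S+', 'along 0 across 1')
top [ 646. -180.] [82. 51.] -74.8 45 [107.   9. 144.] [410 180] 
top [631. 210.] [72. 44.] 84.7 60 [ 38. 107.  81.] [273 182] ('S0', 'along 1 across -2')
top [625. 131.] [67. 44.] 82.7 59 [ 37. 113.  58.] [299 184] ('S-', 'along 0 across 1')
top [551. 270.] [94. 43.] 83.4 59 [ 31. 119.  80.] [250 210] ('M+', 'along 1 across -4')
top [ 462. -372.] [51. 45.] 70.9 45 [ 20. 115.  96.] [476 247] 
top [ 438. -146.] [43. 42.] -3.5 46 [ 33. 106.  88.] [397 252] 
scene [ 466. -336.] [120.  44.] 77.7 46 [ 20.  94. 110.] [236 131] 
scene [ 579. -339.] [96. 44.] -84.9 47 [ 25.  85. 106.] [198 148] 
scene [ 321. -136.] [117.  46.] -16.2 46 [ 89. 169. 122.] [322 157] 
scene [ 438. -182.] [119.  45.] 87.3 46 [ 20.  97. 113.] [275 165] 
scene [ 704. -388.] [92. 49.] -27.4 46 [ 89. 162. 122.] [146 157] 
scene [ 646. -179.] [83. 51.] -75.5 45 [120.   6. 192.] [203 202] 
scene [551. 271.] [94. 44.] 83.7 60 [ 27. 110.  88.] [338 326] ('M+', 'along 2 across -4')
scene [641. 285.] [67. 44.] 83.1 60 [28. 95. 91.] [306 354] ('S+', 'along -1 across 0')
rows: [-3.68 -4.8  14.71] [-0.    -0.     0.006] q6 -0.61 at [ 0.6235 -0.2991  0.1526]
```

```bash
python3 -m crank '[[-3.7,-4.8,3,0,0,0],[-3.7,-4.8,5,0,0,0],[-3.7,-4.8,9,0,0,0],[-3.7,-4.8,12,0,0,0],[-3.7,-4.8,13.8,0,0,0],[-3.7,-4.8,14.7,0,0,0],[-3.7,-4.8,14.7,0,0,0],[-3.7,-4.8,14.7,0,0,0]]'; python3 -m crank '[[0,0,0,0,0,0],[0,0,0,0,0,0],[0,0,0,0,0,0],[0,0,0,0,0,0],[0,0,0,0,0,0],[0,0,0,0,0,0]]' 0.2 30;python3 -m crank '[[0,0,-2,0,0,0],[0,0,-5,0,0,0],[0,0,-9,0,0,0],[0,0,-14,0,0,0],[0,0,-15,0,0,0],[0,0,-15,0,0,0]]'; python3 -c "
from h import *
plan(.5435,.1665,.115,83.6)"
```

```text
time: 22.2
eef_pos: [0.5802, -0.3425, 0.007]
tcp_rot: [0.675, 0.738, 0.0, 0.001]
contact_force: [0.3, -0.7, 0.3]
opening: 0.701
finger_force: 0.0
time: 22.8
eef_pos: [0.5802, -0.3428, 0.0075]
tcp_rot: [0.675, 0.738, 0.0, 0.002]
contact_force: [-0.2, 1.4, 6.0]
opening: 0.41
finger_force: 30.7
time: 23.4
eef_pos: [0.5803, -0.343, 0.1585]
tcp_rot: [0.675, 0.738, 0.0, 0.003]
contact_force: [0.3, 0.2, -2.6]
opening: 0.41
finger_force: 30.5
rows: [51.09  0.8   4.14] [0.005 0.004 0.2  ] q6 0.41 at [ 0.5803 -0.343   0.1585]
```

```bash
python3 -m crank '[[25,0.4,0,0,0,0],[25,0.4,0,0,0,0],[25,0.4,0,0,0,0],[25,0.4,0,0,0,0],[25,0.4,0,0,0,0],[25,0.4,0,0,0,0],[25,0.4,0,0,0,0],[25,0.4,0,0,0,0]]' | grep open; python3 -m crank '[[25.8,0.4,0,0,0,0.2],[25.8,0.4,0,0,0,0.2],[25.8,0.4,0,0,0,0.2],[25.8,0.4,0,0,0,0.2],[25.8,0.4,2,0,0,0.2],[25.8,0.4,4,0,0,0.2],[25.8,0.4,4,0,0,0.2],[25.8,0.4,4,0,0,0.2],[25.8,0.4,4,0,0,0.2],[25.8,0.4,4,0,0,0.2]]'; python3 -c "
from h import *
for n in('top','scene'):
  p,d=ctrl.read_camera(n)
  P=cloud(n,d);m=(P[...,2]>.09)&(P[...,2]<.165)&(abs(P[...,0]-.544)<.06)&(abs(P[...,1]-.166)<.08); q=P[m]
  print(n,m.sum(),np.percentile(q,[2,98],axis=0).round(3).tolist())
plan(.5432,.1635,.0215,83.6)"
```

```text
opening: 0.414
time: 25.2
eef_pos: [0.5437, 0.1633, 0.1167]
tcp_rot: [0.746, 0.666, 0.001, 0.001]
contact_force: [0.2, -0.4, -1.9]
opening: 0.409
finger_force: 30.5
top 8 [[0.523, 0.134, 0.129], [0.528, 0.142, 0.144]]
scene 689 [[0.52, 0.155, 0.117], [0.574, 0.212, 0.163]]
rows: [-0.02 -0.03  9.49] [ 0.002 -0.    -0.002] q6 0.4 at [0.5433 0.1637 0.1164]
```

```bash
python3 -m crank '[[0,0,5,0,0,0],[0,0,7.5,0,0,0],[0,0,8.5,0,0,0],[0,0,9,0,0,0],[0,0,9.4,0,0,0],[0,0,9.4,0,0,0]]'; python3 -m crank '[[0,0,0,0,0,0],[0,0,0,0,0,0],[0,0,0,0,0,0]]' 0.7;python3 -m crank '[[0,0,-2,0,0,0],[0,0,-6,0,0,0],[0,0,-10,0,0,0],[0,0,-13,0,0,0],[-27,-5,-13,0,0,-0.07],[-27,-5,-13,0,0,-0.07],[-27,-5,-13,0,0,-0.07],[-27,-5,-13,0,0,-0.07],[-27,-5,-13,0,0,-0.07],[-27,-5,-13,0,0,-0.07]]'; python3 -m crank '[[0,0,0,0,0,0],[0,0,0,0,0,0],[0,0,0,0,0,0],[0,0,0,0,0,0]]';python3 look.py; python3 -c "
from h import *
plan(.438,-.183,.0055,87.6)"
```

```text
time: 25.9
eef_pos: [0.5434, 0.1648, 0.0225]
tcp_rot: [0.746, 0.666, 0.001, 0.001]
contact_force: [0.4, 0.4, -1.6]
opening: 0.411
finger_force: 30.5
time: 26.2
eef_pos: [0.5432, 0.1649, 0.0225]
tcp_rot: [0.746, 0.666, 0.001, 0.001]
contact_force: [-0.2, -0.3, 0.0]
opening: 0.703
finger_force: 0.0
time: 27.2
eef_pos: [0.4616, -0.1009, 0.1521]
tcp_rot: [0.723, 0.691, -0.0, 0.001]
contact_force: [0.4, -0.5, 0.3]
opening: 0.697
finger_force: 0.0
time: 27.6
eef_pos: [0.4628, -0.0969, 0.1513]
tcp_rot: [0.721, 0.693, 0.0, -0.0]
contact_force: [-0.1, 0.1, 0.1]
opening: 0.696
finger_force: 0.0
top [ 704. -388.] [92. 44.] -27.1 46 [ 88. 217.  97.] [483 160] 
top [642. 286.] [71. 44.] 82.6 59 [ 36. 109.  75.] [246 178] ('S+', 'along 0 across 1')
top [ 646. -180.] [81. 51.] -75.1 45 [106.   9. 142.] [410 179] 
top [631. 207.] [66. 43.] 83.3 59 [ 38. 110.  76.] [273 182] ('S0', 'along -2 across -1')
top [625. 132.] [68. 43.] 83.6 59 [ 38. 108.  73.] [299 184] ('S-', 'along 1 across 1')
top [551. 271.] [95. 42.] 83.4 58 [ 29. 123.  70.] [250 210] ('M+', 'along 2 across -4')
top [544. 167.] [92. 43.] 83.6 60 [ 31. 119.  76.] [287 213] ('M-', 'along 1 across 0')
top [ 466. -336.] [116.  44.] 78.2 45 [ 23. 119.  92.] [465 244] 
top [ 435. -220.] [42. 42.] 1.0 45 [ 25. 111.  87.] [423 254] 
top [ 290. -137.] [58. 18.] -10.8 44 [ 88. 203. 102.] [393 305] 
scene [ 283. -285.] [59. 18.] 88.3 53 [ 12. 166. 109.] [301 114] 
scene [ 466. -336.] [123.  44.] 78.0 46 [ 22.  94. 109.] [235 131] 
scene [ 321. -136.] [117.  47.] -17.8 46 [ 89. 176. 119.] [322 157] 
scene [ 704. -387.] [91. 46.] -28.3 47 [ 89. 154. 123.] [147 157] 
scene [ 440. -170.] [94. 43.] -89.5 46 [ 21. 101. 114.] [281 169] 
scene [ 646. -180.] [84. 53.] -75.0 45 [121.   6. 205.] [202 202] 
scene [638. 283.] [72. 49.] 83.2 60 [25. 96. 90.] [306 354] ('S+', 'along -3 across -3')
rows: [-8.7  -2.12 14.57] [-0.    -0.     0.002] q6 -0.35 at [ 0.4627 -0.097   0.1512]
```

```bash
python3 -m crank '[[-8.7,-2.1,3,0,0,0],[-8.7,-2.1,5,0,0,0],[-8.7,-2.1,9,0,0,0],[-8.7,-2.1,12,0,0,0],[-8.7,-2.1,13.8,0,0,0],[-8.7,-2.1,14.6,0,0,0],[-8.7,-2.1,14.6,0,0,0],[-8.7,-2.1,14.6,0,0,0]]' 0.62; python3 -m crank '[[0,0,0,0,0,0],[0,0,0,0,0,0],[0,0,0,0,0,0],[0,0,0,0,0,0],[0,0,0,0,0,0],[0,0,0,0,0,0]]' 0.2 30;python3 -m crank '[[0,0,-2,0,0,0],[0,0,-5,0,0,0],[0,0,-9,0,0,0],[0,0,-14,0,0,0],[0,0,-15,0,0,0],[0,0,-15,0,0,0]]'; python3 -c "
from h import *
plan(.4737,.2909,.115,83.6)"
```

```text
time: 28.5
eef_pos: [0.4388, -0.1842, 0.0062]
tcp_rot: [0.722, 0.692, 0.0, 0.001]
contact_force: [0.3, -0.3, 0.9]
opening: 0.617
finger_force: 0.0
time: 29.1
eef_pos: [0.4389, -0.1846, 0.0069]
tcp_rot: [0.722, 0.692, 0.0, 0.001]
contact_force: [-0.8, 1.6, 7.1]
opening: 0.414
finger_force: 30.5
time: 29.7
eef_pos: [0.4391, -0.1849, 0.1578]
tcp_rot: [0.722, 0.692, 0.001, 0.003]
contact_force: [-0.4, -0.5, -1.5]
opening: 0.414
finger_force: 30.7
rows: [47.69  1.45  4.13] [0.005 0.003 0.07 ] q6 0.66 at [ 0.4391 -0.1849  0.1578]
```

```bash
python3 -m crank '[[24,4,0,0,0,0],[24,4,0,0,0,0],[24,4,0,0,0,0],[24,4,0,0,0,0],[24,4,0,0,0,0],[24,4,0,0,0,0],[24,4,0,0,0,0],[24,4,0,0,0,0]]' | grep open; python3 -m crank '[[23.5,-2.5,0,0,0,0.07],[23.5,-2.5,0,0,0,0.07],[23.5,-2.5,0,0,0,0.07],[23.5,-2.5,0,0,0,0.07],[23.5,-2.5,2,0,0,0.07],[23.5,-2.5,4,0,0,0.07],[23.5,-2.5,4,0,0,0.07],[23.5,-2.5,4,0,0,0.07],[23.5,-2.5,4,0,0,0.07],[23.5,-2.5,4,0,0,0.07]]'; python3 -c "
from h import *
for n in('top','scene'):
  p,d=ctrl.read_camera(n)
  P=cloud(n,d);m=(P[...,2]>.09)&(P[...,2]<.165)&(abs(P[...,0]-.474)<.06)&(abs(P[...,1]-.29)<.1); q=P[m]
  print(n,m.sum(),np.percentile(q,[2,98],axis=0).round(3).tolist())
plan(.4735,.2894,.0215,83.6)"
```

```text
opening: 0.412
time: 31.5
eef_pos: [0.474, 0.2891, 0.1167]
tcp_rot: [0.746, 0.666, 0.001, 0.0]
contact_force: [-0.3, 0.0, -2.2]
opening: 0.412
finger_force: 30.6
top 105 [[0.448, 0.231, 0.118], [0.488, 0.251, 0.159]]
scene 823 [[0.454, 0.234, 0.117], [0.503, 0.349, 0.159]]
rows: [-0.01 -0.03  9.49] [ 0.002 -0.001 -0.002] q6 0.66 at [0.4736 0.2894 0.1164]
```

```bash
python3 -m crank '[[0,0,5,0,0,0],[0,0,7.5,0,0,0],[0,0,8.5,0,0,0],[0,0,9,0,0,0],[0,0,9.4,0,0,0],[0,0,9.4,0,0,0]]'; python3 -m crank '[[0,0,0,0,0,0],[0,0,0,0,0,0],[0,0,0,0,0,0]]' 0.7;python3 -m crank '[[0,0,-2,0,0,0],[0,0,-6,0,0,0],[0,0,-10,0,0,0],[0,0,-13,0,0,0],[-29,6,-13,0,0,0],[-29,6,-13,0,0,0],[-29,6,-13,0,0,0],[-29,6,-13,0,0,0],[-29,6,-13,0,0,0],[-29,6,-13,0,0,0]]'; python3 -m crank '[[-22,2,0,0,0,0.09],[-22,2,0,0,0,0.09],[-22,2,0,0,0,0.09],[-22,2,0,0,0,0.09],[-22,2,0,0,0,0.09],[-22,2,0,0,0,0.09],[-22,2,0,0,0,0.09],[-22,2,0,0,0,0.09],[-22,2,0,0,0,0.09]]';python3 look.py; python3 -c "
from h import *
plan(.466,-.3365,.0055,78.2)"
```

```text
time: 32.2
eef_pos: [0.4737, 0.2903, 0.0224]
tcp_rot: [0.746, 0.666, 0.001, 0.0]
contact_force: [-0.6, -1.1, -1.0]
opening: 0.411
finger_force: 30.5
time: 32.5
eef_pos: [0.4735, 0.2903, 0.0224]
tcp_rot: [0.746, 0.666, 0.001, 0.0]
contact_force: [-0.6, -0.1, -0.7]
opening: 0.697
finger_force: 0.0
time: 33.5
eef_pos: [0.5001, -0.0071, 0.1521]
tcp_rot: [0.746, 0.666, 0.001, 0.001]
contact_force: [-0.2, 0.1, -0.7]
opening: 0.702
finger_force: 0.0
time: 34.4
eef_pos: [0.4954, -0.2243, 0.1513]
tcp_rot: [0.774, 0.633, 0.0, -0.0]
contact_force: [-0.5, -0.2, 0.1]
opening: 0.698
finger_force: 0.0
top [ 704. -388.] [95. 44.] -28.2 46 [ 88. 220.  99.] [483 160] 
top [642. 286.] [71. 46.] 84.0 59 [ 37. 108.  77.] [246 178] ('S+', 'along 0 across 1')
top [ 646. -180.] [81. 52.] -76.0 45 [106.   9. 145.] [410 179] 
top [632. 209.] [70. 45.] 82.4 60 [ 37. 111.  78.] [273 182] ('S0', 'along 1 across -0')
top [625. 133.] [70. 43.] 83.7 59 [ 37. 110.  77.] [299 184] ('S-', 'along 2 across 1')
top [551. 269.] [92. 43.] 83.7 59 [ 31. 116.  85.] [250 210] ('M+', 'along -0 across -4')
top [544. 167.] [92. 44.] 84.1 59 [ 30. 124.  61.] [287 213] ('M-', 'along 1 across 0')
top [476. 291.] [118.  45.] 83.2 58 [ 27. 124.  83.] [242 236] ('L+', 'along 0 across 2')
top [ 460. -375.] [44. 43.] 69.5 45 [ 22. 113.  90.] [477 248] 
scene [ 467. -335.] [117.  44.] 78.4 46 [ 23. 102. 112.] [239 132] 
scene [ 320. -137.] [117.  49.] -18.4 46 [ 89. 168. 119.] [322 157] 
scene [ 704. -387.] [92. 46.] -29.9 46 [ 89. 156. 121.] [146 157] 
scene [ 647. -180.] [85. 52.] -74.3 45 [121.   6. 203.] [202 202] 
scene [474. 291.] [118.  45.] 83.9 59 [ 21. 116.  96.] [373 316] ('L+', 'along 0 across 0')
scene [641. 285.] [67. 44.] 83.0 60 [25. 97. 90.] [306 354] ('S+', 'along -1 across 0')
rows: [-11.55  -0.66  14.58] [-0.    -0.     0.006] q6 -0.42 at [ 0.4954 -0.2246  0.1514]
```

```bash
python3 -m crank '[[-11.6,-0.7,2,0,0,0],[-11.6,-0.7,4,0,0,0],[-11.6,-0.7,5,0,0,0],[-11.6,-0.7,9,0,0,0],[-11.6,-0.7,12,0,0,0],[-11.6,-0.7,13.8,0,0,0],[-11.6,-0.7,14.6,0,0,0],[-11.6,-0.7,14.6,0,0,0],[-11.6,-0.7,14.6,0,0,0]]' 0.65; python3 -m crank '[[0,0,0,0,0,0],[0,0,0,0,0,0],[0,0,0,0,0,0],[0,0,0,0,0,0],[0,0,0,0,0,0],[0,0,0,0,0,0]]' 0.2 30;python3 -m crank '[[0,0,-2,0,0,0],[0,0,-5,0,0,0],[0,0,-9,0,0,0],[0,0,-14,0,0,0],[0,0,-15,0,0,0],[0,0,-15,0,0,0]]'; python3 -c "
from h import *
plan(.4595,.1637,.115,83.6)"
```

```text
time: 35.4
eef_pos: [0.466, -0.3384, 0.0064]
tcp_rot: [0.775, 0.632, 0.0, 0.001]
contact_force: [0.7, -0.1, 1.0]
opening: 0.652
finger_force: 0.0
time: 36.0
eef_pos: [0.4662, -0.3389, 0.0071]
tcp_rot: [0.775, 0.632, 0.0, 0.001]
contact_force: [-0.2, 1.0, 7.4]
opening: 0.409
finger_force: 30.6
time: 36.6
eef_pos: [0.4661, -0.3391, 0.158]
tcp_rot: [0.775, 0.632, 0.0, 0.003]
contact_force: [0.1, 0.4, -1.5]
opening: 0.409
finger_force: 30.6
rows: [ 49.14 -10.75   4.09] [ 0.004  0.003 -0.09 ] q6 0.45 at [ 0.4661 -0.3391  0.158 ]
```

```bash
python3 -m crank '[[25,0,0,0,0,0],[25,0,0,0,0,0],[25,0,0,0,0,0],[25,0,0,0,0,0],[25,0,0,0,0,0],[25,0,0,0,0,0],[25,0,0,0,0,0],[25,0,0,0,0,0]]' | grep open; python3 -m crank '[[23.9,-10.7,0,0,0,-0.09],[23.9,-10.7,0,0,0,-0.09],[23.9,-10.7,0,0,0,-0.09],[23.9,-10.7,0,0,0,-0.09],[23.9,-10.7,2,0,0,-0.09],[23.9,-10.7,4,0,0,-0.09],[23.9,-10.7,4,0,0,-0.09],[23.9,-10.7,4,0,0,-0.09],[23.9,-10.7,4,0,0,-0.09],[23.9,-10.7,4,0,0,-0.09]]'; python3 -c "
from h import *
for n in('top','scene'):
  p,d=ctrl.read_camera(n)
  P=cloud(n,d);m=(P[...,2]>.09)&(P[...,2]<.165)&(abs(P[...,0]-.46)<.06)&(abs(P[...,1]-.164)<.1); q=P[m]
  print(n,m.sum(),np.percentile(q,[2,98],axis=0).round(3).tolist())
plan(.4592,.1612,.0215,83.6)"
```

```text
opening: 0.409
time: 38.4
eef_pos: [0.4599, 0.1612, 0.1166]
tcp_rot: [0.746, 0.665, 0.001, 0.001]
contact_force: [-0.3, -0.3, -1.4]
opening: 0.41
finger_force: 30.4
top 31 [[0.437, 0.103, 0.117], [0.474, 0.109, 0.157]]
scene 768 [[0.436, 0.109, 0.117], [0.49, 0.221, 0.162]]
rows: [-0.04 -0.04  9.48] [ 0.002 -0.    -0.002] q6 0.45 at [0.4595 0.1615 0.1163]
```

```bash
python3 -m crank '[[0,0,5,0,0,0],[0,0,7.5,0,0,0],[0,0,8.5,0,0,0],[0,0,9,0,0,0],[0,0,9.4,0,0,0],[0,0,9.4,0,0,0]]'; python3 -m crank '[[0,0,0,0,0,0],[0,0,0,0,0,0],[0,0,0,0,0,0]]' 0.7;python3 -m crank '[[0,0,-2,0,0,0],[0,0,-6,0,0,0],[0,0,-10,0,0,0],[0,0,-13,0,0,0],[-22,12,-13,0,0,-0.36],[-22,12,-13,0,0,-0.36],[-22,12,-13,0,0,-0.36],[-22,12,-13,0,0,-0.36],[-22,12,-13,0,0,-0.36],[-22,12,-13,0,0,-0.36]]'; python3 -m crank '[[0,0,0,0,0,0],[0,0,0,0,0,0],[0,0,0,0,0,0],[0,0,0,0,0,0]]' 1.0;python3 look.py; python3 -c "
from h import *
plan(.646,-.180,.012,104.7)"
```

```text
time: 39.1
eef_pos: [0.4594, 0.1625, 0.0223]
tcp_rot: [0.746, 0.666, 0.001, 0.001]
contact_force: [0.7, -0.4, -1.3]
opening: 0.413
finger_force: 30.5
time: 39.4
eef_pos: [0.4592, 0.1626, 0.0223]
tcp_rot: [0.746, 0.666, 0.001, 0.001]
contact_force: [-0.9, -0.7, -0.4]
opening: 0.7
finger_force: 0.0
time: 40.4
eef_pos: [0.5548, -0.074, 0.1523]
tcp_rot: [0.616, 0.788, 0.0, 0.002]
contact_force: [0.2, 0.6, -0.0]
opening: 0.7
finger_force: 0.0
time: 40.8
eef_pos: [0.5526, -0.068, 0.1513]
tcp_rot: [0.613, 0.79, 0.0, -0.0]
contact_force: [-0.6, -0.1, -0.1]
opening: 1.002
finger_force: 0.0
top [ 704. -388.] [93. 43.] -27.8 46 [ 88. 220.  98.] [483 160] 
top [642. 284.] [66. 44.] 82.2 60 [ 36. 117.  61.] [246 178] ('S+', 'along -2 across 1')
top [ 646. -180.] [81. 50.] -77.0 45 [108.   9. 144.] [410 178] 
top [632. 207.] [66. 44.] 83.0 60 [ 38. 113.  69.] [273 182] ('S0', 'along -1 across -0')
top [625. 131.] [67. 44.] 84.0 60 [ 37. 117.  59.] [299 184] ('S-', 'along 0 across 1')
top [551. 270.] [92. 43.] 82.9 58 [ 30. 125.  63.] [250 210] ('M+', 'along 1 across -4')
top [544. 167.] [92. 43.] 
[... 239 characters left out ...]
')
top [ 320. -137.] [116.  45.] -18.0 44 [ 88. 221.  98.] [393 294] 
scene [ 321. -264.] [99. 50.] 7.3 52 [ 12. 164.  97.] [292 123] 
scene [ 320. -137.] [117.  48.] -17.3 45 [ 89. 173. 123.] [322 156] 
scene [ 704. -387.] [91. 46.] -26.3 46 [ 89. 155. 126.] [146 156] 
scene [ 646. -181.] [85. 52.] -75.8 45 [121.   6. 211.] [202 202] 
scene [460. 163.] [120.  44.] 83.4 59 [ 22. 110. 106.] [344 268] ('L-', 'along -1 across 1')
scene [474. 291.] [117.  45.] 83.5 58 [ 20. 110.  79.] [373 316] ('L+', 'along 0 across 0')
scene [641. 285.] [67. 44.] 82.7 60 [26. 92. 75.] [306 354] ('S+', 'along -1 across 0')
rows: [-13.12   6.27  13.94] [-0.    -0.    -0.007] q6 -0.53 at [ 0.5528 -0.0684  0.1514]
```

```bash
python3 -m crank '[[-13.1,6.3,2,0,0,0],[-13.1,6.3,4,0,0,0],[-13.1,6.3,5,0,0,0],[-13.1,6.3,5,0,0,0],[-13.1,6.3,9,0,0,0],[-13.1,6.3,12,0,0,0],[-13.1,6.3,13.5,0,0,0],[-13.1,6.3,13.9,0,0,0],[-13.1,6.3,13.9,0,0,0]]'; python3 -m crank '[[0,0,0,0,0,0],[0,0,0,0,0,0],[0,0,0,0,0,0],[0,0,0,0,0,0],[0,0,0,0,0,0],[0,0,0,0,0,0],[0,0,0,0,0,0]]' 0.2 35;python3 -m crank '[[0,0,-2,0,0,0],[0,0,-5,0,0,0],[0,0,-9,0,0,0],[0,0,-14,0,0,0],[0,0,-15,0,0,0],[0,0,-15,0,0,0]]'; python3 -c "
from h import *
plan(.527,.021,.15,173.6)
for n in('top','scene'):
  p,d=ctrl.read_camera(n)
  P=cloud(n,d);m=(P[...,2]>.1)&(P[...,2]<.21)&(abs(P[...,0]-.646)<.08)&(abs(P[...,1]+.18)<.08); q=P[m]
  print(n,m.sum(),np.percentile(q,[2,98],axis=0).round(3).tolist())
  x0,y0=(proj(n,[[.646,-.18,.17]])[0]-80).astype(int).clip(0)
  cv2.imwrite('pics/mk_%s.png'%n,cv2.resize(p[y0:y0+160,x0:x0+160],None,fx=3,fy=3))
a,b=[cv2.imread('pics/mk_%s.png'%n) for n in('top','scene')];cv2.imwrite('pics/mk.png',cv2.resize(np.hstack([a,b]),(800,400)))
"
```

```text
time: 41.8
eef_pos: [0.6466, -0.1806, 0.013]
tcp_rot: [0.614, 0.789, 0.0, 0.0]
contact_force: [-0.4, 0.1, 0.6]
opening: 0.998
finger_force: 0.0
time: 42.5
eef_pos: [0.6475, -0.1816, 0.0145]
tcp_rot: [0.614, 0.789, 0.0, 0.001]
contact_force: [-1.5, 1.4, 5.9]
opening: 0.575
finger_force: 38.1
time: 43.1
eef_pos: [0.6478, -0.1818, 0.1656]
tcp_rot: [0.614, 0.789, 0.001, 0.003]
contact_force: [0.2, 1.0, -1.4]
opening: 0.575
finger_force: 37.3
rows: [22.63 -6.74  1.44] [ 0.002  0.006 -1.211] q6 -1.42 at [ 0.6478 -0.1818  0.1656]
top 11 [[0.632, -0.225, 0.156], [0.661, -0.135, 0.189]]
scene 785 [[0.612, -0.208, 0.153], [0.681, -0.136, 0.206]]
```

View pics/mk.png

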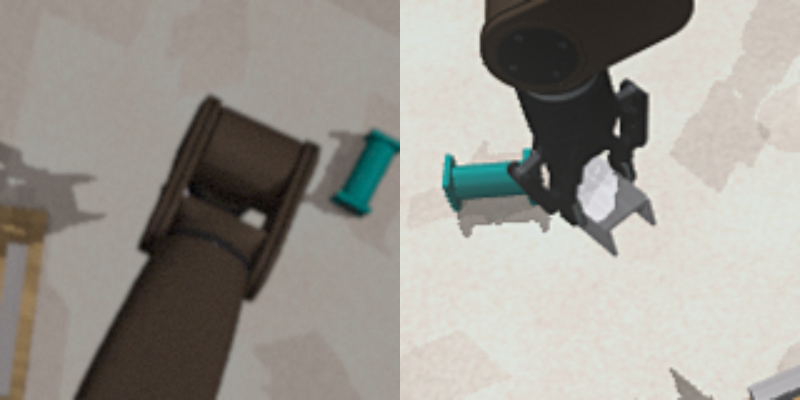

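The marker is gripped level by its legs (right half, about px (615,205)), bridge up.

```bash
python3 -m crank '[[22.6,-6.7,1,0,0,-1.21],[22.6,-6.7,1,0,0,-1.21],[22.6,-6.7,1,0,0,-1.21],[22.6,-6.7,1,0,0,-1.21],[22.6,-6.7,1,0,0,-1.21],[22.6,-6.7,1,0,0,-1.21],[22.6,-6.7,1,0,0,-1.21],[22.6,-6.7,1,0,0,-1.21],[22.6,-6.7,1,0,0,-1.21],[22.6,-6.7,1,0,0,-1.21]]' ; python3 -m crank '[[0,0,0,0,0,0],[0,0,0,0,0,0],[0,0,0,0,0,0]]'; python3 -c "
from h import *
plan(.527,.021,.0435,173.6)
p,d=ctrl.read_camera('scene');u,v=proj('scene',[[.527,.021,.12]])[0].astype(int)
cv2.imwrite('pics/r1.png',cv2.resize(p[v-80:v+80,u-100:u+100],None,fx=3,fy=3))"
```

```text
time: 44.2
eef_pos: [0.5245, 0.0217, 0.15]
tcp_rot: [0.058, 0.998, 0.0, -0.002]
contact_force: [0.1, -0.2, -1.4]
opening: 0.578
finger_force: 37.2
time: 44.5
eef_pos: [0.5258, 0.0215, 0.1521]
tcp_rot: [0.057, 0.998, 0.0, -0.0]
contact_force: [0.2, -0.4, -1.1]
opening: 0.576
finger_force: 37.2
rows: [-0.12 -0.03 10.86] [ 0.    -0.    -0.002] q6 -1.42 at [0.5258 0.0215 0.1521]
```

View pics/r1.png

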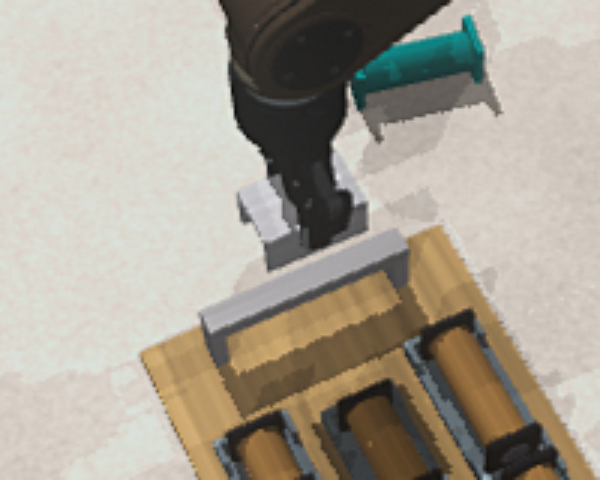

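The held marker (about px (305,215)) is parallel to the rail and above it. Now I'll lower it.

```bash
python3 -m crank '[[-0.1,0,4,0,0,0],[-0.1,0,6.5,0,0,0],[-0.1,0,8.5,0,0,0],[-0.1,0,9.8,0,0,0],[-0.1,0,10.5,0,0,0],[-0.1,0,10.8,0,0,0],[-0.1,0,10.8,0,0,0]]';python3 -c "
from h import *
p,d=ctrl.read_camera('scene');u,v=proj('scene',[[.527,.021,.06]])[0].astype(int)
cv2.imwrite('pics/r2.png',cv2.resize(p[v-60:v+60,u-75:u+75],None,fx=4,fy=4))
print(ctrl.get_state()['eef_pos'])"
```

```text
time: 45.25
eef_pos: [0.5274, 0.0214, 0.0448]
tcp_rot: [0.056, 0.998, -0.0, 0.0]
contact_force: [-0.4, -0.4, -0.7]
opening: 0.58
finger_force: 37.2
[0.52763507 0.02131415 0.0451973 ]
```

View pics/r2.png

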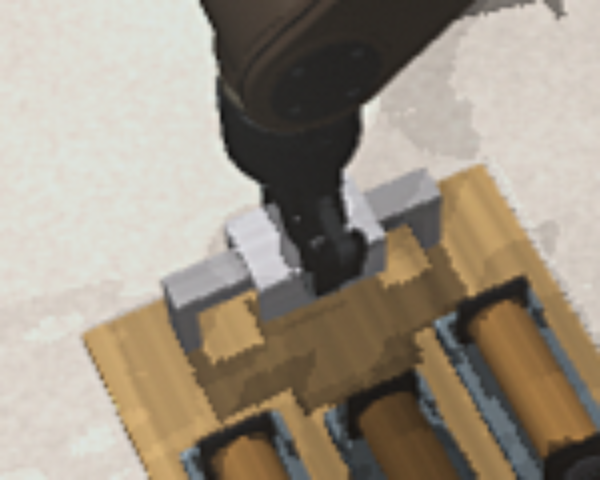

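The marker straddles the rail (px (305,265)). It is still 2–3 mm above it, so I'll lower slightly, release and retreat.

```bash
python3 -m crank '[[0,0,0.1,0,0,0],[0,0,0.2,0,0,0],[0,0,0.2,0,0,0]]'; python3 -m crank '[[0,0,0,0,0,0],[0,0,0,0,0,0],[0,0,0,0,0,0],[0,0,0,0,0,0]]' 0.85;python3 -m crank '[[0,0,-1.5,0,0,0],[0,0,-4,0,0,0],[0,0,-8,0,0,0],[0,0,-13,0,0,0],[0,0,-16,0,0,0],[-8,20,-16,0,0,0],[-8,20,-16,0,0,0],[-8,20,-16,0,0,0],[-8,20,-16,0,0,0],[-8,20,-16,0,0,0]]';python3 look.py; python3 -c "
from h import *
for n in('top','scene'):
  p,d=ctrl.read_camera(n)
  for b in blobs(n,p,d,.055,.1): print(n,*b)
  if n=='scene':cv2.imwrite('pics/end.png',cv2.resize(p[180:420,160:480],None,fx=2.5,fy=2.5))"
```

```text
time: 45.6
eef_pos: [0.527, 0.0214, 0.0426]
tcp_rot: [0.056, 0.998, -0.0, 0.0]
contact_force: [1.2, 0.3, -1.6]
opening: 0.584
finger_force: 37.2
time: 46.0
eef_pos: [0.527, 0.0214, 0.0425]
tcp_rot: [0.056, 0.998, -0.0, 0.0]
contact_force: [0.5, -0.4, -0.4]
opening: 0.849
finger_force: 0.0
time: 47.0
eef_pos: [0.6301, 0.215, 0.2036]
tcp_rot: [0.055, 0.999, 0.001, 0.001]
contact_force: [0.2, -0.3, 0.5]
opening: 0.85
finger_force: 0.0
top [ 705. -388.] [95. 44.] -27.0 45 [ 88. 220.  97.] [483 160] 
top [625. 131.] [67. 44.] 83.9 59 [ 38. 114.  73.] [299 184] ('S-', 'along 0 across 1')
top [635. 277.] [51. 23.] -88.3 58 [ 18. 135.  88.] [248 180] ('S+', 'along -10 across -5')
top [540. 151.] [62. 42.] 87.8 59 [ 30. 118.  80.] [292 215] ('M-', 'along -16 across -2')
top [478. 326.] [47. 44.] 85.7 59 [ 24. 117.  87.] [229 235] ('L+', 'along 35 across 0')
top [455. 133.] [57. 40.] 85.5 60 [ 29. 121.  79.] [298 245] ('L-', 'along -31 across -1')
top [ 320. -137.] [116.  45.] -16.8 45 [ 88. 220.  96.] [393 294] 
scene [ 704. -387.] [91. 45.] -28.5 46 [ 89. 154. 127.] [146 157] 
scene [599.  1
[... 921 characters left out ...]
ne [467. 212.] [44. 17.] -2.2 62 [26. 55. 53.] [355 284] 81
scene [627. 148.] [43. 34.] -4.7 61 [24. 78. 77.] [279 299] 127
scene [475. 242.] [31. 18.] -7.9 61 [16. 58. 60.] [359 294] 70
scene [548. 204.] [43. 17.] -7.2 62 [29. 66. 53.] [322 301] 92
scene [547. 232.] [43. 15.] -8.1 62 [19. 55. 47.] [328 308] 91
scene [632. 208.] [66. 43.] 85.8 61 [25. 74. 78.] [290 320] 241
scene [482. 341.] [39. 36.] -56.8 61 [30. 70. 73.] [386 332] 119
scene [638. 260.] [44. 16.] -7.3 62 [25. 45. 51.] [300 340] 97
scene [555. 307.] [43. 16.] -7.9 61 [29. 58. 51.] [347 340] 97
scene [644. 311.] [43. 12.] -3.9 62 [23. 49. 45.] [312 365] 99
scene [505. 470.] [106.  80.] -88.4 92 [ 34.  21. 140.] [412 394] 806
```

View pics/end.png

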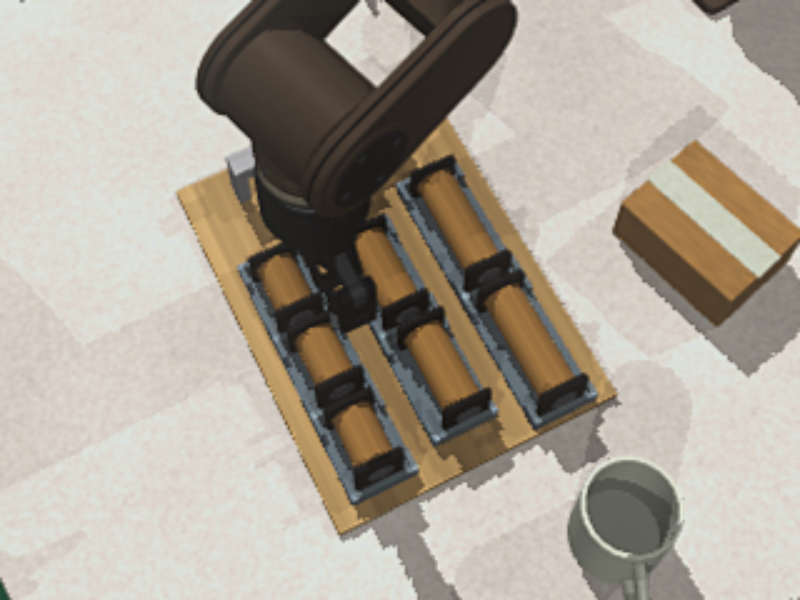

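All seven rolls are seated (left column px (285–365, 290–450), middle and right columns full). The arm hides the marker, so I'll move clear and check it.

```bash
python3 -m crank '[[0,-40,-3,0,0,0],[0,-40,-3,0,0,0],[0,-40,-3,0,0,0],[0,-40,-3,0,0,0],[0,-40,-3,0,0,0],[0,-40,-3,0,0,0],[0,-40,-3,0,0,0],[0,-40,-3,0,0,0],[0,-40,-3,0,0,0],[0,-40,-3,0,0,0]]'|head -2;python3 look.py|grep -E "S|M|L"; python3 -c "
from h import *
for n in('top','scene'):
  p,d=ctrl.read_camera(n)
  for b in blobs(n,p,d,.066,.085,30): print(n,*b)
  if n=='scene':cv2.imwrite('pics/end2.png',cv2.resize(p[180:420,160:480],None,fx=2.5,fy=2.5))"
```

```text
time: 48.2
eef_pos: [0.5823, -0.1885, 0.2327]
top [644. 283.] [67. 49.] 83.4 59 [ 34. 116.  63.] [246 178] ('S+', 'along -3 across 3')
top [631. 209.] [70. 43.] 84.6 58 [ 35. 119.  54.] [273 182] ('S0', 'along 0 across -1')
top [625. 131.] [67. 44.] 83.1 60 [ 35. 121.  52.] [299 184] ('S-', 'along 0 across 1')
top [550. 269.] [92. 44.] 83.5 59 [ 30. 127.  59.] [250 210] ('M+', 'along -0 across -5')
top [544. 167.] [92. 43.] 83.3 58 [ 30. 119.  68.] [287 213] ('M-', 'along 1 across 0')
top [476. 291.] [118.  43.] 83.2 58 [ 26. 125.  64.] [242 236] ('L+', 'along 0 across 2')
top [460. 163.] [117.  42.] 83.5 59 [ 28. 120.  89.] [287 242] ('L-', 'along -1 across 1')
scene [460. 164.] [118.  44.] 82.9 59 [ 22. 110. 100.] [344 268] ('L-', 'along 0 across 0')
scene [475. 291.] [117.  44.] 83.5 59 [ 21. 109.  72.] [373 316] ('L+', 'along 0 across 1')
scene [642. 284.] [68. 43.] 82.8 60 [27. 93. 71.] [306 354] ('S+', 'along -2 across 1')
top [521.  21.] [70. 48.] -9.6 74 [116.   9. 149.] [338 221] 200
top [533. 507.] [26.  9.] 60.3 80 [ 23.  25. 121.] [164 214] 33
top [514. 491.] [35.  7.] -16.1 85 [ 23.  22. 115.] [169 221] 31
scene [535.  20.] [114.  53.] -6.6 73 [126.   5. 194.] [283 231] 708
scene [485. 446.] [70. 30.] -62.8 83 [33. 23. 98.] [414 377] 129
scene [526. 472.] [94. 36.] -86.2 82 [ 34.  22. 126.] [408 402] 198
```

View pics/end2.png

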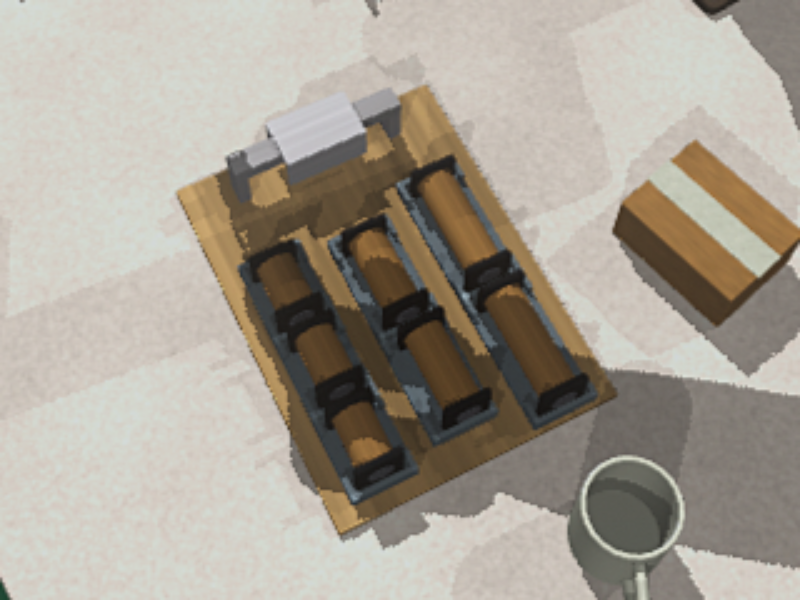

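The marker hangs level at mid-rail (px (315,135)) and all seven rolls lie flat in their own rows. I'm handing in.

```bash
python3 -m crank '[[0,0,0,0,0,0],[0,0,0,0,0,0],[0,0,0,0,0,0]]'|head -1; python3 -c "
from plant import ctrl
print(ctrl.sign_off())"
```

```text
time: 48.7
the job is handed in; nothing more can be done
None
```

All seven rolls lie flat in the rows for their lengths and the marker hangs on the middle of the rail; I handed the job in at about 49 s, and the hand-in returned no verdict.

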